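# Roll the brass inlay flush

## Robot

A 6-joint arm with a two-finger parallel gripper is mounted at the origin on the work surface. World frame = base frame: x ahead of the robot, y to its left, z up, the work surface at z = 0. Lengths are in m, angles in rad, forces in N, time in s.
With the tool pointing down it reaches from about 0.25 to 0.775 m from the base axis. Payload 4 kg.
Tool frame: the origin (TCP) lies on the centre line of the jaws, within the pads' length; the fingertips stand 17 mm ahead of it and the grasp point (between the pads) lies 2 mm behind it; z points along the fingers, y is the line along which they close (so a half turn about z gives the same grasp; the last joint's range is limited). The gripper opens to 94 mm and grips with 3 to 60 N. Pads are 16 mm wide; open, the fingers measure 119 mm over their backs; the gripper's body (75 mm by 177 mm) begins 78 mm behind the grasp point.
Start: joints at [-1.392, 0.087, 1.371, -0, 1.684, -0.103], TCP at [0.153, -0.528, 0.223] pointing down, gripper open.
Joint ranges: [-3.1, 3.1], [-0.76, 2.03], [0.27, 2.55], [-1.08, 4.22], [0.17, 2.65], [-2.57, 2.57]. Speed limits (rad/s): [2.79, 2.79, 3.14, 3.14, 3.14, 3.14].

## Interface

Orientations are given as [roll, pitch, yaw] about the fixed x, y, z axes, in that order (R = Rz(yaw) Ry(pitch) Rx(roll)).
In Python, from bench import robot gives the robot as it stands.
- The arm moves only by the tool servo_tool, never from a script. Its argument "plan" is a list of rows, each a list of 7 numbers: the shift along the tool's x, y, z normalised to -1 to 1, where 1 is 0.1 m, then the turn, a rotation vector about the tool's x, y, z normalised to -1 to 1, where 1 is pi/2 rad, then the finger opening in mm, from 0 to 94. In form: [[x, y, z, ax, ay, az, gripper], ...]. A call has 1 to 12 rows; each row is the pose to reach, as a shift and turn from the pose commanded when the call began, along the tool's axes at that moment; what a row does not reach only later rows make up. A row lasts 1/12 s, in which the tool goes at most 41.7 mm and 7.16 degrees, less where a joint would pass 70% of its speed; a pose out of reach is approached as far as the arm can. A call with a number of a shift or a turn outside -1 to 1 is refused whole. A call with a gripper value outside its range is refused whole. The fingers move at their own pace and stop on an object; the grip force is fixed at half the most. Time passes only in rows, so rows that repeat a pose let the fingers close. It gives the time, the measured TCP pose, the force, the opening and the grip force at its end, in the units of the state.
- robot.get_obs(): the state, without advancing time (a new reading comes with each control period).
- robot.snapshot(name): name is "scene" or "top" or "wrist"; returns the picture (400x640x3 uint8, red, green, blue); there is no depth.
- robot.camera_params(name): a dict with "camera_matrix" (3x3 intrinsics, pixels), "distortion" ([k1, k2, p1, p2, k3] as OpenCV has them; the pictures are not rectified), "rvec" (rotation vector, rad) and "tvec" (3), from world to camera coordinates, as OpenCV has them; the wrist camera has in their place "tool_from_camera" (4x4, takes a point from camera to tool coordinates, whose origin is the TCP and whose axes are the flange's). Camera axes: x right, y down, z forward; pixel columns grow to the right and rows downward; lengths in m; the calibration is good to about 2 mm. A picture is of the moment at which its call begins: read the wrist's pose just before it. camera_params takes no time and is no camera call.
- robot.close_job(): hands the job in; it is judged then, once.
Trained networks look in the newest picture that a camera, given by its name, has taken for a name from the list of things; names that differ only in an ending like _2 or _b are one class to them, and where a whole thing is asked for, a point or a joint stands for the part that bears it (a point fixed in the world has none). Each returns a list of dicts, best first, with "conf" (0 to 1); they miss things now and then, are a little off and sometimes report something else, mostly with a low value. They report only what shows in the picture. A call takes as long as a camera call. They do not tell look-alikes from the thing itself.
- robot.find_in(thing, camera): "extent" ([centre column, centre row, width, height] in pixels, round what is visible of it).
The state is a dict: "time": time; "joint_positions": joint angles; "qvel": joint speeds; "joint_torque": joint torques, N m; "tool_pos": TCP position; "ee_rot": TCP orientation; "wrist_force": force on the tool from outside, world axes, zero at the start; "wrist_torque": the same for the moment, N m; "width": finger opening in m; "finger_force": force on a finger pad.
Only numpy, scipy, OpenCV 4.12 (cv2) and the standard library are available. Lean on these libraries where they do the work, as an engineer would, in place of code of your own. Each camera call takes 0.05 s, during which the arm holds its last target. There are 200 camera calls.

## Task

Swing the lid of the wooden tool case open until it stays open by itself and lift the hand roller out. Roll it along the panel with steady, firm pressure (about 18 N, never over 45 N) until all seven brass strips are flush with the wood, touching the panel with nothing but the roller. Then set the roller back upright in its rack in the case, the way it was, without dropping it; leave the lid open and the other things on the bench where they are.

Things in the scene. Friction and masses are not known exactly. Their poses are not given: they have to be found in the camera images.
- case: Fixed light wooden tool case, 150 (its x) x 190 (its y) x 112 mm high, walls 8 mm. Origin: centre of its underside; x points from its front wall (robot side) to the hinge side, z up. Inside, two dark rails along its x (110 mm long, 8 mm thick, centred at y = +-34 mm) are the rack in which the roller hangs.
- rack (a point): Point midway between the rack's two rails at the height of their tops, 52 mm above the bench, over the centre of the case. Axes as the case.
- lid (a joint): Angle of the case's dark wooden lid (154 x 194 x 8 mm, 0.2 kg) about its hinge: 0 closed, 1.95 rad wide open at its stop. Let go below about 1.5 rad it falls shut; past about 1.6 rad it falls open and stays.
- lid_knob (a point): Centre of the brass barrel knob (diameter 18 mm, 26 mm long along the hinge line) on a thin stem on the lid, 28 mm above its top and 14 mm from its front edge (on the far side of the lid once it stands up). While closed it lies 140 mm in front of the hinge line and 36 mm above it. Pinched lightly by its ends, it turns between the fingers as the lid swings.
- lid_hinge (a point): Middle of the lid's hinge line, on the case's far rim, 112 mm above the bench. The hinge line runs along the case's y.
- roller_grip (a point): Centre of the hand roller's red grip block: 24 (its x) x 44 (its y) x 46 mm high. The roller rolls along its x, y is the axle, z up. Its wheel's lowest point is 69 mm below this point. Under the grip is a steel cross plate 84 x 52 x 6 mm, underside 29 mm below this point; in the rack the plate rests on both rails, roller x along the case's y.
- wheel (a joint): Turn (rad) of the roller's soft black rubber wheel (diameter 40 mm, width 36 mm) on its axle; it turns freely both ways, 1 rad is 20 mm rolled. The whole roller weighs about 0.32 kg.
- panel_mid (a point): Nominal middle of the top of a dark wooden panel, 196 (its x) x 80 (its y) x 12 mm, on levelling screws on a fixed cork block; 40 mm above the bench. Seven brass strips lie across it, side by side, from x = -56 to 56 mm; beyond is bare wood. The panel does not give, but its true middle is up to 7 mm higher or lower and it slopes along x by up to 0.05 rad either way: this point does not show it.
- strip0 (a joint): How far brass strip 0 (15 mm along x, 44 mm across, centre at x = -48 mm along the panel) is pressed in: 0 stands 5 mm proud, 0.005 m is flush with the wood. It yields at about 6.5 N, plus 0.6 N per 10 mm/s, and stays where pressed; 18 N on the slowly rolling roller sends it home.
- strip1 (a joint): How far brass strip 1 (15 mm along x, 44 mm across, centre at x = -32 mm along the panel) is pressed in: 0 stands 5 mm proud, 0.005 m is flush with the wood. It yields at about 6.5 N, plus 0.6 N per 10 mm/s, and stays where pressed; 18 N on the slowly rolling roller sends it home.
- strip2 (a joint): How far brass strip 2 (15 mm along x, 44 mm across, centre at x = -16 mm along the panel) is pressed in: 0 stands 5 mm proud, 0.005 m is flush with the wood. It yields at about 6.5 N, plus 0.6 N per 10 mm/s, and stays where pressed; 18 N on the slowly rolling roller sends it home.
- strip3 (a joint): How far brass strip 3 (15 mm along x, 44 mm across, centre at x = 0 mm along the panel) is pressed in: 0 stands 5 mm proud, 0.005 m is flush with the wood. It yields at about 6.5 N, plus 0.6 N per 10 mm/s, and stays where pressed; 18 N on the slowly rolling roller sends it home.
- strip4 (a joint): How far brass strip 4 (15 mm along x, 44 mm across, centre at x = 16 mm along the panel) is pressed in: 0 stands 5 mm proud, 0.005 m is flush with the wood. It yields at about 6.5 N, plus 0.6 N per 10 mm/s, and stays where pressed; 18 N on the slowly rolling roller sends it home.
- strip5 (a joint): How far brass strip 5 (15 mm along x, 44 mm across, centre at x = 32 mm along the panel) is pressed in: 0 stands 5 mm proud, 0.005 m is flush with the wood. It yields at about 6.5 N, plus 0.6 N per 10 mm/s, and stays where pressed; 18 N on the slowly rolling roller sends it home.
- strip6 (a joint): How far brass strip 6 (15 mm along x, 44 mm across, centre at x = 48 mm along the panel) is pressed in: 0 stands 5 mm proud, 0.005 m is flush with the wood. It yields at about 6.5 N, plus 0.6 N per 10 mm/s, and stays where pressed; 18 N on the slowly rolling roller sends it home.
There are look-alikes about, which are no part of the job. Leave any orange look-alike of the case alone.

How it is judged:
On the way, in this order (a step that is already met when the one before it is completed fails the run):
1. the lid stands open by itself, let go (value of joint lid above 1.6 rad and contact force between the arm and lid below 0.1 N), for 0.2 s.
2. the roller is lifted clear out of the case (z of roller_grip in the frame of case above 0.185 m), for 0.1 s.
3. the roller, pressed on the panel, has rolled 30 mm (contact force between roller and panel above 2 N and (value of joint wheel above 1.5 rad or value of joint wheel below -1.5 rad)).
4. all seven strips are rolled flush (value of joint each of strip0, strip1, strip2, strip3, strip4, strip5, strip6 above 0.0035 m), for 0.2 s.
At the end, for the whole second after the job is handed in: All seven strips are less than 1.5 mm proud; the lid is open past 1.6 rad; the roller hangs upright (0.12 rad) in the rack: grip centre within 35 mm along, 15 mm across and 75 to 88 mm above the case underside, its x within 0.3 rad of the case's y either way; still, let go (all of step 4 and value of joint lid above 1.6 rad and x of roller_grip in the frame of case between -0.035 and 0.035 m and y of roller_grip in the frame of case between -0.015 and 0.015 m and z of roller_grip in the frame of case between 0.075 and 0.088 m and angle between roller's own z axis and vertical below 0.12 rad and angle between the x axis of roller_grip and the y axis of case, either way round below 0.3 rad and linear speed of roller below 0.02 m/s and contact force between the arm and roller below 0.1 N); the robot touches nothing.
It fails at once if the roller presses the panel with more than 45 N (contact force between roller and panel above 45 N).
It fails at once if the gripper or arm touches the panel or its strips (contact force between the arm and panel above 0.5 N).
It fails at once if the roller is dropped (falls free faster than 0.6 m/s) (contact force between roller and anything else below 0.02 N and linear speed of roller above 0.6 m/s).
It fails at once if another thing on the bench is moved by more than 30 mm (distance of any of graver, bangle, flask, jar, mallet, tin, cup, woodblock from where it was at the start of the episode above 0.03 m).
It also fails if it takes over 72 s, if anything falls off the work surface, if the arm or the gripper's body presses on something with over 40 N, if the wrist force passes 120 N, or if a joint passes its speed limit or range.

## Working session

There is one attempt and no reset: what is moved stays moved. The work goes in short steps, Python scripts to look and compute and a tool call to move; the robot and the scene stay as the last step left them, time stands still between calls to the robot, and variables do not carry over. Pictures are saved under pics/ and viewed, at most 10 in all, crops included, and the job is handed in when it is done.

Besides the shell and the picture viewer there is one more tool, called after "Emit:" as name([rows], argument=value, ...), one row to a line, values as JSON. servo_tool: Moves the arm, as the interface text tells. Scaled input: -1 to 1 covers 0.1 m each way for a shift and pi/2 rad each way for a turn. Its arguments: {"type":"object","properties":{"plan":{"type":"array","items":{"type":"array","items":{"type":"number"}}}},"required":["plan"]}

```bash
mkdir -p pics; ls; python3 - <<'E'
from bench import robot
import cv2
for n in ("scene","top"):
    im=robot.snapshot(n); cv2.imwrite(f"pics/{n}0.png",im[:,:,::-1])
    for t in ("case","lid","lid_knob","panel_mid","roller_grip"):
        try: print(n,t,[(([round(v) for v in d["extent"]]),round(d["conf"],2)) for d in robot.find_in(t,n)])
        except Exception as e: print(n,t,e)
    print(robot.camera_params(n))
print(robot.camera_params("wrist"))
print(robot.get_obs())
E
```

```text
pics
scene case [([282, 162, 85, 82], 0.96)]
scene lid [([284, 145, 86, 43], 0.6), ([370, 259, 103, 80], 0.58)]
scene lid_knob [([370, 260, 105, 73], 0.97), ([283, 146, 92, 49], 0.83), ([252, 209, 16, 8], 0.7), ([257, 210, 15, 14], 0.41), ([242, 208, 12, 11], 0.22)]
scene panel_mid [([248, 216, 80, 46], 0.8)]
scene roller_grip []
{'camera_matrix': array([[423.69786359,   0.        , 327.13087781],
       [  0.        , 423.69786359, 206.00469161],
       [  0.        ,   0.        ,   1.        ]]), 'distortion': array([-0.04376313,  0.        ,  0.        ,  0.        ,  0.        ]), 'rvec': array([ 1.2314965 ,  2.22280927, -0.99098583]), 'tvec': array([ 0.21326268, -0.15354538,  1.35137054])}
top case [([454, 288, 122, 96], 0.69), ([240, 168, 115, 111], 0.57)]
top lid [([459, 290, 114, 93], 0.72), ([239, 169, 118, 108], 0.64)]
top lid_knob [([458, 290, 118, 93], 0.81), ([239, 169, 118, 110], 0.69)]
top panel_mid []
top roller_grip []
{'camera_matrix': array([[429.47982144,   0.        , 322.23272505],
       [  0.        , 429.47982144, 208.13644847],
       [  0.        ,   0.   
[... 862 characters left out ...]
nt_positions': array([-1.39213816e+00,  8.71822590e-02,  1.37067574e+00,  2.94840925e-05,
        1.68359025e+00, -1.03105008e-01]), 'qvel': array([-1.01504954e-03,  1.21993217e-03,  1.52032993e-04,  1.68602250e-03,
       -1.64146080e-03,  6.46030898e-05]), 'joint_torque': array([-4.28003086e-04, -3.39778233e+01, -3.02416956e+01,  7.17802090e-02,
        2.36307574e-02, -3.99121546e-06]), 'tool_pos': array([ 0.15293489, -0.52833969,  0.22252791]), 'ee_rot': array([ 3.14144600e+00, -1.42780625e-05,  2.81766499e-01]), 'wrist_force': array([-0.56133838, -0.62252065, -0.12588323]), 'wrist_torque': array([-0.01948871,  0.00035716,  0.00320627]), 'finger_force': 0.0, 'width': 0.09405395381534974}
```

View pics/top0.png

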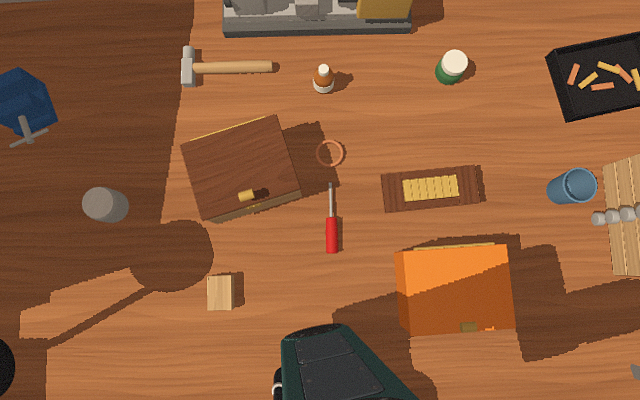

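View pics/scene0.png

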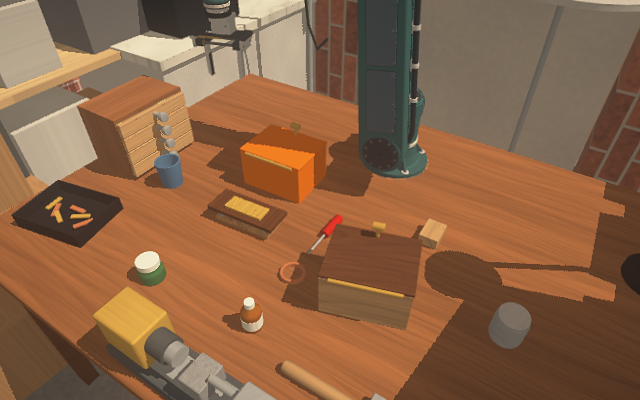

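Top view: brown case with dark lid at (240,168) and brass knob at (247,196). The orange case at (457,288) is the look-alike. The panel is at (432,188) with 7 brass strips. The brown one fits "light wooden case, dark wooden lid", so I'll confirm it in an enlarged crop and measure there.

```bash
cat > h.py <<'E'
import numpy as np, cv2
from bench import robot
from scipy.spatial.transform import Rotation as R
def cam(n):
    p=robot.camera_params(n); K=p["camera_matrix"]; D=p["distortion"]
    if n=="wrist":
        o=robot.get_obs(); T=np.eye(4); T[:3,:3]=R.from_euler("xyz",o["ee_rot"]).as_matrix(); T[:3,3]=o["tool_pos"]
        M=np.linalg.inv(T@p["tool_from_camera"]); return K,D,cv2.Rodrigues(M[:3,:3])[0].ravel(),M[:3,3]
    return K,D,p["rvec"],p["tvec"]
def proj(c,P): return cv2.projectPoints(np.asarray(P,float).reshape(-1,3),c[2],c[3],c[0],c[1])[0].reshape(-1,2)
def ray(c,uv,z):
    q=cv2.undistortPoints(np.asarray(uv,float).reshape(-1,1,2),c[0],c[1]).reshape(-1,2)
    Rm=cv2.Rodrigues(c[2])[0]; C=-Rm.T@c[3]
    d=np.c_[q,np.ones(len(q))]@Rm
    return C+d*((z-C[2])/d[:,2])[:,None]
E
python3 - <<'E'
from h import *
im=cv2.imread("pics/top0.png")
a=cv2.resize(im[100:235,165:315],None,fx=4,fy=4,interpolation=cv2.INTER_CUBIC)[:, :]
b=cv2.resize(im[155:225,370:495],None,fx=4,fy=4,interpolation=cv2.INTER_CUBIC)
cv2.imwrite("pics/ca.png",a)
cv2.imwrite("pics/cb.png",b)
c=cam("top")
print(ray(c,[(247,196)],.148),ray(c,[(181,143),(278,115),(301,191),(203,220)],.12))
print(ray(c,[(432,188)],.045), ray(c,[(340,360)],.0))
E
```

```text
[[0.4471414  0.15299559 0.148     ]] [[0.55688405 0.28360805 0.12      ]
 [0.6069104  0.09814233 0.12      ]
 [0.45845264 0.05687746 0.12      ]
 [0.40861047 0.23989905 0.12      ]]
[[ 0.47054683 -0.20835774  0.045     ]] [[ 0.12437873 -0.01098861  0.        ]]
```

View pics/ca.png

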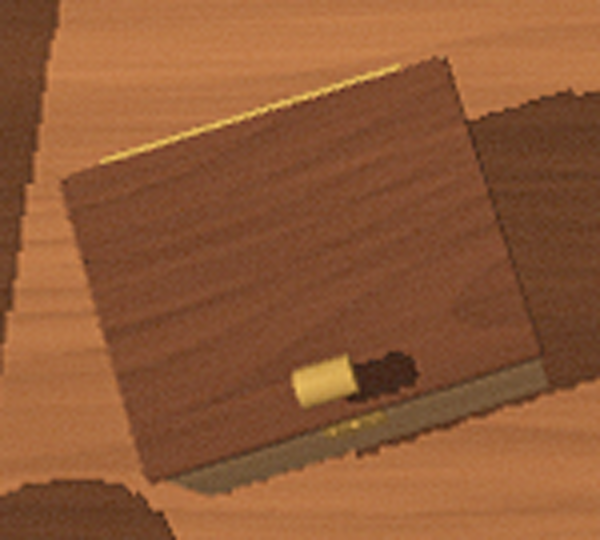

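View pics/cb.png

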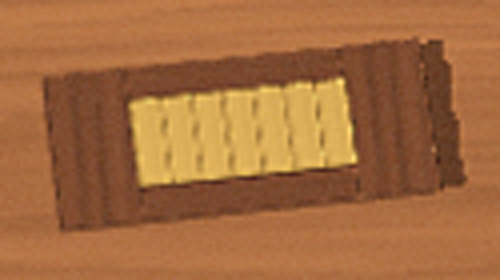

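The crop confirms it: dark lid, pale walls, brass knob at full-image (246,195), hinge strip on the far side. The panel strips are intact, centred at about (430.5,187).

```bash
python3 - <<'E'
from h import *
from scipy.optimize import least_squares
c=cam("top")
f=lambda p,o:(np.array(p)+.5)/4-.5+np.array(o)
lid=f([(62,180),(446,58),(542,357),(152,482),(326,381)],(165,100))
L=np.array([(75,97,120),(75,-97,120),(-79,-97,120),(-79,97,120),(-65,0,148)])/1e3
P=np.array([(-98,40,40),(98,40,40),(98,-40,40),(-98,-40,40),(-56,22,45),(56,22,45),(56,-22,45),(-56,-22,45)])/1e3
pan=f([(43,78),(420,38),(440,190),(63,230),(130,100),(343,78),(357,162),(141,187)],(370,155))
def fit(M,uv,x0,useZ=False):
    def W(p):
        a=p[2];r=np.array([[np.cos(a),-np.sin(a),0],[np.sin(a),np.cos(a),0],[0,0,1]])
        return M@r.T+[p[0],p[1],0]
    s=least_squares(lambda p:(proj(c,W(p))-uv).ravel(),x0)
    return s.x,s.fun.reshape(-1,2).round(1)
x,e=fit(L,lid,[.5,.17,-.27]); print("case",x.round(4),e.tolist())
a=x[2]; n=np.array([np.cos(a),np.sin(a)])
print("knob",x[:2]-.065*n,"hinge",x[:2]+.075*n)
x,e=fit(P,pan,[.47,-.2,-1.6]); print("panel",x.round(4),e.tolist())
E
```

```text
case [0.5106 0.1723 0.2904] [[-0.8, -0.5], [0.4, -0.8], [0.9, -0.1], [-1.1, 0.7], [0.5, 0.5]]
knob [0.44832062 0.15369513] hinge [0.58245887 0.19378168]
panel [ 0.4716 -0.2055 -1.489 ] [[0.2, -0.2], [-1.0, 0.1], [-0.1, -0.1], [0.0, 0.0], [0.1, 0.3], [0.5, 0.1], [0.1, 0.1], [0.2, -0.4]]
```

Emit:
servo_tool([
  [0.789,-0.955,0,0,0,0,60],
  [0.789,-0.955,0,0,0,0,60],
  [0.789,-0.955,0,0,0,0,60],
])

```text
time: 0.85
tool_pos: [0.2023, -0.4135, 0.2219]
ee_rot: [-3.14, -0.0, 0.28]
wrist_force: [0.7, 0.6, 0.5]
width: 0.0776
finger_force: 0.0
```

Emit:
servo_tool([
  [0.789,-0.955,0,0,0,0,60],
  [0.789,-0.955,0,0,0,0,60],
  [0.789,-0.955,0,0,0,0,60],
])

```text
time: 1.1
tool_pos: [0.2517, -0.2991, 0.2226]
ee_rot: [3.141, -0.0, 0.281]
wrist_force: [1.2, -0.0, 0.1]
width: 0.0609
finger_force: 0.0
```

Emit:
servo_tool([
  [0.789,-0.955,0,0,0,0,60],
  [0.789,-0.955,0,0,0,0,60],
  [0.789,-0.955,0,0,0,0,60],
])

```text
time: 1.35
tool_pos: [0.3008, -0.1854, 0.2228]
ee_rot: [3.14, -0.001, 0.281]
wrist_force: [1.3, -0.2, -0.9]
width: 0.0601
finger_force: 0.0
```

Emit:
servo_tool([
  [0.789,-0.955,0,0,0,0,60],
  [0.789,-0.955,0,0,0,0,60],
  [0.789,-0.955,0,0,0,0,60],
])

```text
time: 1.6
tool_pos: [0.3501, -0.0716, 0.223]
ee_rot: [3.14, -0.002, 0.282]
wrist_force: [0.2, -1.2, 0.2]
width: 0.0597
finger_force: 0.0
```

Emit:
servo_tool([
  [0.6,-0.955,0,0,0,0,60],
  [0.6,-0.955,0,0,0,0,60],
  [0.6,-0.955,0,0,0,0,60],
  [0.6,-0.955,0,0,0,0,60],
  [0.6,-0.955,0,0,0,0,60],
])

```text
time: 2.02
tool_pos: [0.3809, 0.0359, 0.2225]
ee_rot: [3.141, 0.0, 0.286]
wrist_force: [-0.2, -0.4, 0.4]
width: 0.0599
finger_force: 0.0
```

```bash
python3 - <<'E'
from h import *
print(robot.get_obs()["tool_pos"],robot.get_obs()["ee_rot"])
c=cam("wrist"); im=robot.snapshot("wrist"); cv2.imwrite("pics/w1.png",im[:,:,::-1])
print("knob pred px",proj(c,[.4483,.1537,.148]))
for t in("lid_knob","lid"): print([(np.round(d["extent"]),d["conf"]) for d in robot.find_in(t,"wrist")])
E
```

```text
[0.38090509 0.0359456  0.22249071] [3.14111044e+00 3.54360188e-04 2.86047045e-01]
knob pred px [[176.45482487  77.49969525]]
[(array([524., 312., 104.,  44.]), 0.89), (array([186.,  51., 272., 102.]), 0.79)]
[(array([187.,  52., 270., 102.]), 0.84), (array([524., 311., 103.,  47.]), 0.62)]
```

View pics/w1.png

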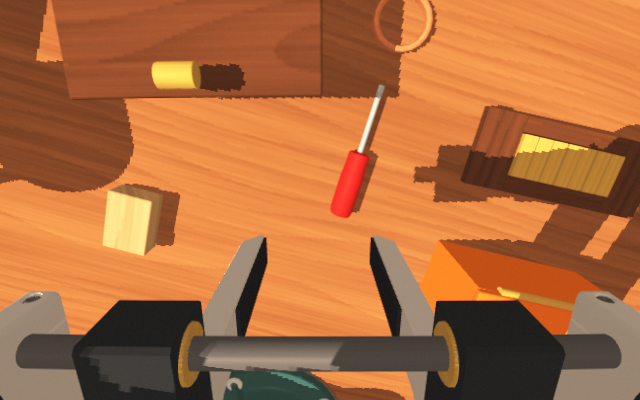

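Knob at (175,75) in the wrist picture, prediction (176,77): consistent. Moving over it, then down.

Emit:
servo_tool([
  [0.99,-0.94,0,0,0,0,60],
  [0.99,-0.94,0,0,0,0,60],
  [0.99,-0.94,0,0,0,0,60],
  [0.99,-0.94,0,0,0,0,60],
  [0.99,-0.94,0,0,0,0,60],
])

```text
time: 2.58
tool_pos: [0.4509, 0.1529, 0.2218]
ee_rot: [-3.141, 0.001, 0.282]
wrist_force: [0.0, -0.2, -0.5]
width: 0.0594
finger_force: 0.0
```

Emit:
servo_tool([
  [0,0,0.3,0,0,0,60],
  [0,0,0.6,0,0,0,60],
  [0,0,0.75,0,0,0,60],
  [0,0,0.75,0,0,0,60],
  [0,0,0.75,0,0,0,60],
])

```text
time: 3.0
tool_pos: [0.4492, 0.1506, 0.1472]
ee_rot: [3.141, 0.002, 0.279]
wrist_force: [-0.1, 0.2, 0.9]
width: 0.0595
finger_force: 0.0
```

Emit:
servo_tool([
  [0,0,0,0,0,0,20],
  [0,0,0,0,0,0,20],
  [0,0,0,0,0,0,20],
  [0,0,0,0,0,0,20],
  [0,0,0,0,0,0,20],
  [0,0,0,0,0,0,20],
  [0,0,0,0,0,0,20],
  [0,0,0,0,0,0,20],
])

```text
time: 3.67
tool_pos: [0.4498, 0.1545, 0.1482]
ee_rot: [-3.138, -0.001, 0.283]
wrist_force: [-1.4, 4.3, 1.8]
width: 0.0256
finger_force: 30.0
```

Emit:
servo_tool([
  [0.043,0,-0.138,0,0,0,20],
  [0.099,-0.001,-0.271,0,0,0,20],
  [0.169,-0.001,-0.398,0,0,0,20],
  [0.251,-0.002,-0.517,0,0,0,20],
  [0.344,-0.002,-0.627,0,0,0,20],
  [0.448,-0.003,-0.728,0,0,0,20],
  [0.561,-0.004,-0.817,0,0,0,20],
  [0.683,-0.005,-0.895,0,0,0,20],
  [0.812,-0.006,-0.961,0,0,0,20],
])

```text
time: 4.42
tool_pos: [0.5262, 0.1777, 0.2429]
ee_rot: [-3.138, 0.005, 0.284]
wrist_force: [-3.1, 5.1, -2.5]
width: 0.0257
finger_force: 30.0
```

Emit:
servo_tool([
  [0.135,-0.001,-0.052,0,0,0,20],
  [0.274,-0.002,-0.09,0,0,0,20],
  [0.416,-0.003,-0.114,0,0,0,20],
  [0.56,-0.004,-0.124,0,0,0,20],
  [0.705,-0.005,-0.12,0,0,0,20],
  [0.848,-0.006,-0.101,0,0,0,20],
  [0.961,-0.007,-0.076,0,0,0,20],
])

```text
time: 5.0
tool_pos: [0.6199, 0.206, 0.2524]
ee_rot: [-3.138, -0.001, 0.285]
wrist_force: [-1.7, 5.3, 3.3]
width: 0.0254
finger_force: 30.0
```

Emit:
servo_tool([
  [0.097,0,0.03,0,0,0,20],
  [0.231,-0.002,0.084,0,0,0,20],
  [0.296,-0.002,0.115,0,0,0,20],
  [0.296,-0.002,0.115,0,0,0,20],
  [0.296,-0.002,0.115,0,0,0,20],
])

```text
time: 5.42
tool_pos: [0.649, 0.2148, 0.2414]
ee_rot: [-3.138, -0.005, 0.285]
wrist_force: [0.7, 6.0, 4.7]
width: 0.0259
finger_force: 30.0
```

Emit:
servo_tool([
  [0,0,0,0,0,0,60],
  [0,0,0,0,0,0,60],
  [0,0,0,0,0,0,60],
  [0,0,-0.2,0,0,0,60],
  [0,0,-0.5,0,0,0,60],
  [-0.2,0,-0.6,0,0,0,60],
  [-0.6,0,-0.6,0,0,0,60],
  [-0.9,0,-0.6,0,0,0,60],
  [-0.9,0,-0.6,0,0,0,60],
])

```text
time: 6.17
tool_pos: [0.5571, 0.185, 0.2998]
ee_rot: [3.141, 0.004, 0.281]
wrist_force: [0.4, -0.4, 0.1]
width: 0.0599
finger_force: 0.0
```

Emit:
servo_tool([
  [-0.4,0,0,0,0,0,70],
  [-0.9,0,0,0,0,0,70],
  [-0.9,0,0,0,0,0,70],
  [-0.9,0,0,0,0,0,70],
])

```text
time: 6.5
tool_pos: [0.474, 0.1609, 0.3003]
ee_rot: [3.141, -0.001, 0.281]
wrist_force: [0.6, 0.3, -0.6]
width: 0.0696
finger_force: 0.0
```

```bash
python3 - <<'E'
from h import *
o=robot.get_obs(); print(o["tool_pos"],o["ee_rot"],o["wrist_force"])
c=cam("wrist"); im=robot.snapshot("wrist")[:,:,::-1].copy(); cv2.imwrite("pics/w2.png",im)
a=.2904; Rz=R.from_euler("z",a)
ctr=[.5106,.1723,0]
g=Rz.apply(np.array([(x,y,.104) for x in(-.022,.022) for y in(-.012,.012)]))+ctr
print("grip top pred px",proj(c,g).round())
for t in("roller_grip","case"): print([(np.round(d["extent"]),d["conf"]) for d in robot.find_in(t,"wrist")])
E
```

```text
[0.47398259 0.16086863 0.30027898] [ 3.14088485e+00 -1.08643711e-03  2.81221351e-01] [ 0.56518273  0.2751699  -0.63350982]
grip top pred px [[328. 164.]
 [306. 164.]
 [328. 122.]
 [305. 123.]]
[(array([322., 128.,  74.,  50.]), 0.63)]
[(array([311., 108., 276., 216.]), 0.96), (array([521., 311.,  98.,  38.]), 0.58)]
```

View pics/w2.png

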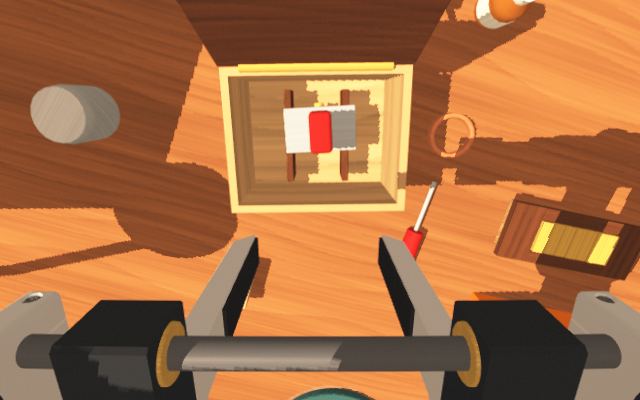

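The lid is open and the roller hangs in the rack, with the red grip at about (320,132). I'll take an enlarged crop for the exact offset and angle.

```bash
python3 - <<'E'
from h import *
im=cv2.imread("pics/w2.png")
cv2.imwrite("pics/c2.png",cv2.resize(im[85:190,265:380],None,fx=5,fy=5,interpolation=cv2.INTER_CUBIC))
hsv=cv2.cvtColor(im,cv2.COLOR_BGR2HSV)
m=((hsv[...,0]<6)|(hsv[...,0]>174))&(hsv[...,1]>170)&(hsv[...,2]>120); m[:85]=0;m[190:]=0;m[:,:265]=0;m[:,380:]=0
n,l,s,_=cv2.connectedComponentsWithStats(m.astype(np.uint8)); k=1+s[1:,4].argmax()
pts=np.argwhere(l==k)[:,::-1].astype(np.float32); print(s[k],cv2.minAreaRect(pts), np.median(im[l==k],axis=0))
E
```

```text
[309 111  23  43 881] ((320.0673522949219, 131.8466339111328), (41.947601318359375, 21.523113250732422), 87.1375961303711) [ 45.  55. 252.]
```

View pics/c2.png

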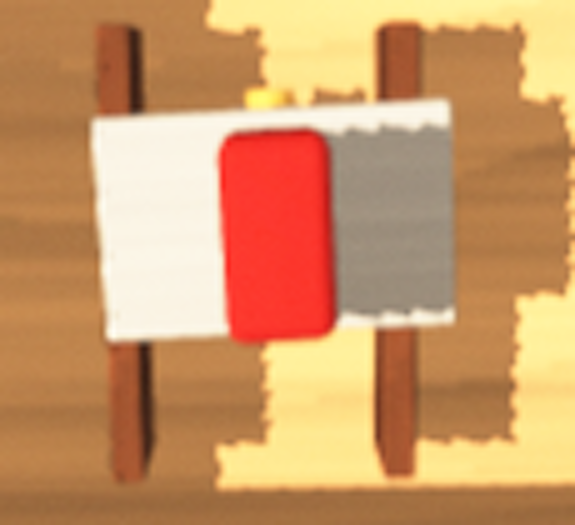

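```bash
python3 - <<'E'
from h import *
c=cam("wrist")
f=lambda p:(np.array(p)+.5)/5-.5+np.array((265,85))
q=ray(c,f([(274,131),(283,339),(221,240),(333,232),(277,235)]),.104)
d=q[0]-q[1]; print(q,"yaw of long axis",np.arctan2(d[1],d[0]),np.linalg.norm(d[:2]),np.linalg.norm((q[2]-q[3])[:2]))
g=q[4,:2]; a=.2904; r=g-[.5106,.1723]
print("in case",r@[np.cos(a),np.sin(a)],r@[-np.sin(a),np.cos(a)])
o=robot.get_obs(); t=np.r_[g,.081+.002]-o["tool_pos"]
print("tool shift",R.from_euler("xyz",o["ee_rot"]).inv().apply(t),o["ee_rot"])
E
```

```text
[[0.54674695 0.17967706 0.104     ]
 [0.5058394  0.16583635 0.104     ]
 [0.52228617 0.18421274 0.104     ]
 [0.53040404 0.16203719 0.104     ]
 [0.52654505 0.17317513 0.104     ]] yaw of long axis 0.3262508605927467 0.043185563226579064 0.023614718936021573
in case 0.015528003341774642 -0.003727141758776528
tool shift [0.0507798  0.00263636 0.21705444] [ 3.14117661e+00 -1.51632785e-03  2.81392826e-01]
```

Emit:
servo_tool([
  [0.3,0.026,0,0,0,-0.029,60],
  [0.508,0.026,0.2,0,0,-0.029,60],
  [0.508,0.026,0.5,0,0,-0.029,60],
  [0.508,0.026,0.8,0,0,-0.029,60],
  [0.508,0.026,1.0,0,0,-0.029,60],
  [0.508,0.026,1.0,0,0,-0.029,60],
  [0.508,0.026,1.0,0,0,-0.029,60],
])

```text
time: 7.23
tool_pos: [0.5254, 0.1732, 0.198]
ee_rot: [-3.141, 0.003, 0.327]
wrist_force: [0.0, -0.3, -0.1]
width: 0.0602
finger_force: 0.0
```

Emit:
servo_tool([
  [0,0,0.25,0,0,0,60],
  [0,0,0.5,0,0,0,60],
  [0,0,0.75,0,0,0,60],
  [0,0,1.0,0,0,0,60],
  [0,0,1.0,0,0,0,60],
  [0,0,1.0,0,0,0,60],
  [0,0,1.0,0,0,0,60],
])

```text
time: 7.82
tool_pos: [0.527, 0.1736, 0.1027]
ee_rot: [3.141, -0.005, 0.327]
wrist_force: [-0.3, -0.4, 0.5]
width: 0.0598
finger_force: 0.0
```

Emit:
servo_tool([
  [0,0,0.1,0,0,0,60],
  [0,0,0.17,0,0,0,60],
  [0,0,0.17,0,0,0,60],
  [0,0,0.17,0,0,0,60],
])

```text
time: 8.15
tool_pos: [0.5246, 0.1731, 0.0824]
ee_rot: [3.142, 0.001, 0.327]
wrist_force: [-0.7, 0.1, -0.1]
width: 0.0601
finger_force: 0.0
```

Close on the grip.

Emit:
servo_tool([
  [0,0,0,0,0,0,15],
  [0,0,0,0,0,0,15],
  [0,0,0,0,0,0,15],
  [0,0,0,0,0,0,15],
  [0,0,0,0,0,0,15],
  [0,0,0,0,0,0,15],
  [0,0,0,0,0,0,15],
  [0,0,0,0,0,0,15],
])

```text
time: 8.82
tool_pos: [0.5249, 0.1732, 0.0828]
ee_rot: [-3.142, -0.0, 0.327]
wrist_force: [-1.1, 0.6, 0.8]
width: 0.0237
finger_force: 30.0
```

Emit:
servo_tool([
  [0,0,-0.1,0,0,0,15],
  [0,0,-0.3,0,0,0,15],
  [0,0,-0.55,0,0,0,15],
  [0,0,-0.8,0,0,0,15],
  [0,0,-1.0,0,0,0,15],
  [0,0,-1.0,0,0,0,15],
])

```text
time: 9.32
tool_pos: [0.5272, 0.1737, 0.1883]
ee_rot: [3.14, -0.009, 0.327]
wrist_force: [1.7, -0.7, -1.3]
width: 0.0238
finger_force: 30.0
```

Emit:
servo_tool([
  [0,0,-0.2,0,0,0,15],
  [0,0,-0.4,0,0,0,15],
  [0,0,-0.5,0,0,0,15],
  [0,0,-0.5,0,0,0,15],
  [0,0,-0.5,0,0,0,15],
])

```text
time: 9.73
tool_pos: [0.5247, 0.1731, 0.2319]
ee_rot: [3.142, 0.001, 0.327]
wrist_force: [-0.6, 0.2, -3.0]
width: 0.0237
finger_force: 30.0
```

```bash
python3 - <<'E'
from h import *
o=robot.get_obs(); print(o["tool_pos"],o["ee_rot"],o["wrist_force"],o["joint_positions"])
im=robot.snapshot("wrist")[:,:,::-1].copy(); im2=robot.snapshot("scene")[:,:,::-1]
cv2.imwrite("pics/w3.png",np.vstack([im[180:],cv2.resize(im2[60:260,250:450],None,fx=2,fy=2)[:, :400].repeat(1,0) if 0 else cv2.copyMakeBorder(cv2.resize(im2[80:240,260:460],None,fx=2,fy=2),0,0,0,240,cv2.BORDER_CONSTANT)]))
E
```

```text
[0.52472814 0.17312382 0.23187309] [3.14154018e+00 6.31274152e-04 3.27387577e-01] [-0.63380019  0.20718299 -2.99730054] [ 2.16144920e-01  9.17988624e-02  1.34731130e+00 -1.23309694e-04
  1.70310404e+00  1.45953742e+00]
```

View pics/w3.png

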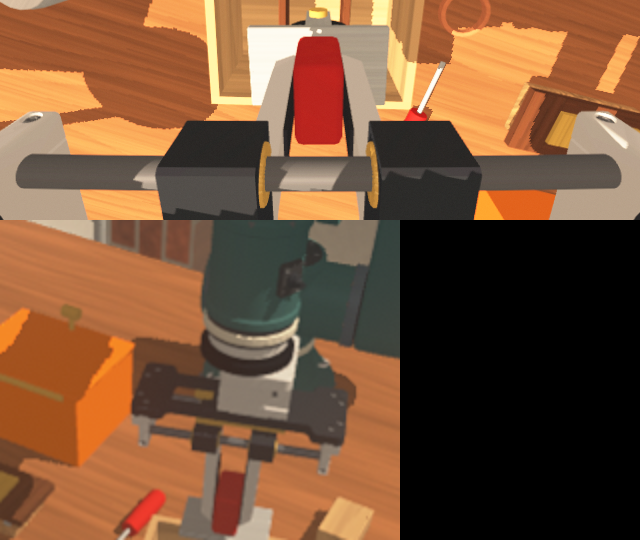

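Roller is held squarely. Carry it to the near end of the panel.

Emit:
servo_tool([
  [-0.17,0.29,0,0,0,0,15],
  [-0.34,0.58,0,0,0,0,15],
  [-0.509,0.879,0,0,0,0,15],
])

```text
time: 10.08
tool_pos: [0.5037, 0.073, 0.2305]
ee_rot: [-3.141, 0.004, 0.329]
wrist_force: [-0.2, 0.1, -2.9]
width: 0.024
finger_force: 30.0
```

Emit:
servo_tool([
  [-0.17,0.29,0,0,0,0,15],
  [-0.34,0.58,0,0,0,0,15],
  [-0.509,0.879,0,0,0,0,15],
])

```text
time: 10.33
tool_pos: [0.4836, -0.0272, 0.2308]
ee_rot: [-3.14, 0.003, 0.328]
wrist_force: [1.8, -0.4, -3.5]
width: 0.024
finger_force: 30.0
```

Emit:
servo_tool([
  [-0.17,0.29,0,0,0,0,15],
  [-0.34,0.58,0,0,0,0,15],
  [-0.509,0.879,0,0,0,0.06,15],
  [-0.509,0.879,0,0,0,0.12,15],
  [-0.509,0.879,0,0,0,0.156,15],
  [-0.509,0.879,0,0,0,0.156,15],
  [-0.509,0.879,0,0,0,0.156,15],
  [-0.509,0.879,0,0,0,0.156,15],
])

```text
time: 11.0
tool_pos: [0.4648, -0.1252, 0.2317]
ee_rot: [-3.141, 0.001, 0.084]
wrist_force: [-0.5, 0.7, -3.2]
width: 0.0241
finger_force: 30.0
```

```bash
python3 - <<'E'
from h import *
o=robot.get_obs(); print(o["tool_pos"],o["ee_rot"],o["wrist_force"],o["joint_positions"].round(2),o["time"])
im=robot.snapshot("top")[:,:,::-1]; cv2.imwrite("pics/t4.png",cv2.resize(im[120:270,350:520],None,fx=4,fy=4))
E
```

```text
[ 0.46475347 -0.12522514  0.23174953] [-3.14094088e+00  1.44863564e-03  8.41250473e-02] [-0.45891169  0.68314432 -3.18391684] [-0.38 -0.07  1.51 -0.    1.7   1.11] 11.0
```

Emit:
servo_tool([
  [0,0,0.2,0,0,0,15],
  [0,0,0.45,0,0,0,15],
  [0,0,0.7,0,0,0,15],
  [0,0,0.9,0,0,0,15],
  [0,0,1.0,0,0,0,15],
  [0,0,1.0,0,0,0,15],
  [0,0,1.0,0,0,0,15],
])

```text
time: 11.63
tool_pos: [0.4652, -0.1254, 0.1328]
ee_rot: [-3.142, 0.0, 0.083]
wrist_force: [0.4, 0.9, -3.0]
width: 0.0238
finger_force: 30.0
```

Emit:
servo_tool([
  [0,0,0.03,0,0,0,15],
  [0,0,0.06,0,0,0,15],
  [0,0,0.08,0,0,0,15],
  [0,0,0.08,0,0,0,15],
])

```text
time: 11.97
tool_pos: [0.4652, -0.1257, 0.1249]
ee_rot: [3.141, -0.0, 0.082]
wrist_force: [-1.1, 0.1, -3.6]
width: 0.0244
finger_force: 30.0
```

Emit:
servo_tool([
  [0,0,0.01,0,0,0,15],
  [0,0,0.02,0,0,0,15],
  [0,0,0.02,0,0,0,15],
])

```text
time: 12.22
tool_pos: [0.465, -0.1257, 0.1226]
ee_rot: [3.142, 0.0, 0.082]
wrist_force: [0.1, -0.2, -2.3]
width: 0.0238
finger_force: 30.0
```

Emit:
servo_tool([
  [0,0,0.01,0,0,0,15],
  [0,0,0.02,0,0,0,15],
  [0,0,0.02,0,0,0,15],
])

```text
time: 12.47
tool_pos: [0.4649, -0.1256, 0.1204]
ee_rot: [-3.141, 0.0, 0.082]
wrist_force: [-0.0, 0.5, -3.0]
width: 0.024
finger_force: 30.0
```

Emit:
servo_tool([
  [0,0,0.01,0,0,0,15],
  [0,0,0.02,0,0,0,15],
  [0,0,0.02,0,0,0,15],
])

```text
time: 12.72
tool_pos: [0.4649, -0.1256, 0.1184]
ee_rot: [-3.141, 0.0, 0.082]
wrist_force: [-0.2, 0.4, -3.1]
width: 0.0241
finger_force: 30.0
```

Emit:
servo_tool([
  [0,0,0.01,0,0,0,15],
  [0,0,0.01,0,0,0,15],
])

```text
time: 12.88
tool_pos: [0.4649, -0.1256, 0.1175]
ee_rot: [-3.142, 0.0, 0.082]
wrist_force: [-0.5, -0.9, -2.3]
width: 0.0239
finger_force: 30.0
```

Emit:
servo_tool([
  [0,0,0.01,0,0,0,15],
  [0,0,0.01,0,0,0,15],
])

```text
time: 13.05
tool_pos: [0.4649, -0.1256, 0.1165]
ee_rot: [-3.142, 0.0, 0.082]
wrist_force: [0.8, -0.5, -2.5]
width: 0.0238
finger_force: 30.0
```

Emit:
servo_tool([
  [0,0,0.01,0,0,0,15],
  [0,0,0.02,0,0,0,15],
  [0,0,0.02,0,0,0,15],
])

```text
time: 13.3
tool_pos: [0.4649, -0.1256, 0.1144]
ee_rot: [-3.142, 0.0, 0.082]
wrist_force: [0.0, -0.9, -2.8]
width: 0.0235
finger_force: 30.0
```

Emit:
servo_tool([
  [0,0,0.01,0,0,0,15],
  [0,0,0.01,0,0,0,15],
])

```text
time: 13.47
tool_pos: [0.4651, -0.1258, 0.1143]
ee_rot: [3.141, -0.0, 0.082]
wrist_force: [-0.8, -0.7, 0.8]
width: 0.0243
finger_force: 30.0
```

Emit:
servo_tool([
  [0,0,0.01,0,0,0,15],
  [0,0,0.01,0,0,0,15],
])

```text
time: 13.63
tool_pos: [0.4652, -0.126, 0.1142]
ee_rot: [3.14, -0.001, 0.082]
wrist_force: [-2.9, 0.3, 5.5]
width: 0.0237
finger_force: 30.0
```

Contact at TCP z≈0.1143 with about 5 N/mm. Now press to about 18 N and roll in short chunks, correcting the height after each.

Emit:
servo_tool([
  [0,0,0.01,0,0,0,15],
  [0,0,0.018,0,0,0,15],
  [0,0,0.018,0,0,0,15],
  [0,0,0.018,0,0,0,15],
])

```text
time: 13.97
tool_pos: [0.4653, -0.1265, 0.1141]
ee_rot: [3.139, -0.001, 0.082]
wrist_force: [-4.4, 0.5, 11.9]
width: 0.0237
finger_force: 30.0
```

Emit:
servo_tool([
  [0,0.03,0,0,0,0,15],
  [0,0.06,0,0,0,0,15],
  [0,0.09,0,0,0,0,15],
  [0,0.12,0,0,0,0,15],
  [0,0.15,0,0,0,0,15],
  [0,0.15,0,0,0,0,15],
])

```text
time: 14.47
tool_pos: [0.4665, -0.1399, 0.1143]
ee_rot: [-3.14, -0.002, 0.082]
wrist_force: [-5.2, 4.3, 13.8]
width: 0.0238
finger_force: 30.0
```

Emit:
servo_tool([
  [0,0.025,0.003,0,0,0,15],
  [0,0.05,0.003,0,0,0,15],
  [0,0.075,0.003,0,0,0,15],
  [0,0.1,0.003,0,0,0,15],
  [0,0.125,0.003,0,0,0,15],
  [0,0.15,0.003,0,0,0,15],
])

```text
time: 14.97
tool_pos: [0.4679, -0.1549, 0.1143]
ee_rot: [-3.141, -0.002, 0.083]
wrist_force: [-5.2, 5.7, 15.4]
width: 0.0236
finger_force: 30.0
```

Emit:
servo_tool([
  [0,0.025,0,0,0,0,15],
  [0,0.05,0,0,0,0,15],
  [0,0.075,0,0,0,0,15],
  [0,0.1,0,0,0,0,15],
  [0,0.125,0,0,0,0,15],
  [0,0.15,0,0,0,0,15],
])

```text
time: 15.47
tool_pos: [0.4693, -0.1703, 0.1145]
ee_rot: [3.141, -0.002, 0.082]
wrist_force: [-4.9, 5.9, 14.3]
width: 0.0235
finger_force: 30.0
```

Emit:
servo_tool([
  [0,0.025,0.002,0,0,0,15],
  [0,0.05,0.002,0,0,0,15],
  [0,0.075,0.002,0,0,0,15],
  [0,0.1,0.002,0,0,0,15],
  [0,0.125,0.002,0,0,0,15],
  [0,0.15,0.002,0,0,0,15],
])

```text
time: 15.97
tool_pos: [0.4706, -0.1853, 0.1146]
ee_rot: [3.141, -0.003, 0.082]
wrist_force: [-4.6, 5.4, 17.2]
width: 0.0237
finger_force: 30.0
```

Emit:
servo_tool([
  [0,0.025,0,0,0,0,15],
  [0,0.05,0,0,0,0,15],
  [0,0.075,0,0,0,0,15],
  [0,0.1,0,0,0,0,15],
  [0,0.125,0,0,0,0,15],
  [0,0.15,0,0,0,0,15],
])

```text
time: 16.47
tool_pos: [0.4721, -0.2017, 0.1148]
ee_rot: [3.138, -0.003, 0.082]
wrist_force: [-5.3, 3.3, 15.5]
width: 0.024
finger_force: 30.0
```

Emit:
servo_tool([
  [0,0.025,0,0,0,0,15],
  [0,0.05,0,0,0,0,15],
  [0,0.075,0,0,0,0,15],
  [0,0.1,0,0,0,0,15],
  [0,0.125,0,0,0,0,15],
  [0,0.15,0,0,0,0,15],
])

```text
time: 16.97
tool_pos: [0.4734, -0.2166, 0.1149]
ee_rot: [3.137, -0.004, 0.082]
wrist_force: [-4.7, 3.2, 15.8]
width: 0.0238
finger_force: 30.0
```

Emit:
servo_tool([
  [0,0.025,-0.001,0,0,0,15],
  [0,0.05,-0.001,0,0,0,15],
  [0,0.075,-0.001,0,0,0,15],
  [0,0.1,-0.001,0,0,0,15],
  [0,0.125,-0.001,0,0,0,15],
  [0,0.15,-0.001,0,0,0,15],
])

```text
time: 17.47
tool_pos: [0.4748, -0.2318, 0.1151]
ee_rot: [3.137, -0.004, 0.082]
wrist_force: [-4.1, 0.5, 13.7]
width: 0.024
finger_force: 30.0
```

Emit:
servo_tool([
  [0,0.025,0.004,0,0,0,15],
  [0,0.05,0.004,0,0,0,15],
  [0,0.075,0.004,0,0,0,15],
  [0,0.1,0.004,0,0,0,15],
  [0,0.125,0.004,0,0,0,15],
  [0,0.15,0.004,0,0,0,15],
])

```text
time: 17.97
tool_pos: [0.4761, -0.2469, 0.1152]
ee_rot: [3.136, -0.004, 0.082]
wrist_force: [-4.5, 0.4, 15.2]
width: 0.0236
finger_force: 30.0
```

Emit:
servo_tool([
  [0,0.025,0,0,0,0,15],
  [0,0.05,0,0,0,0,15],
  [0,0.075,0,0,0,0,15],
  [0,0.1,0,0,0,0,15],
  [0,0.125,0,0,0,0,15],
  [0,0.15,0,0,0,0,15],
])

```text
time: 18.47
tool_pos: [0.4774, -0.2621, 0.1154]
ee_rot: [3.136, -0.004, 0.082]
wrist_force: [-3.6, -0.1, 14.6]
width: 0.0237
finger_force: 30.0
```

Emit:
servo_tool([
  [0,0.025,0.001,0,0,0,15],
  [0,0.05,0.001,0,0,0,15],
  [0,0.075,0.001,0,0,0,15],
  [0,0.1,0.001,0,0,0,15],
  [0,0.125,0.001,0,0,0,15],
  [0,0.15,0.001,0,0,0,15],
])

```text
time: 18.97
tool_pos: [0.4787, -0.2773, 0.1155]
ee_rot: [3.135, -0.004, 0.082]
wrist_force: [-4.6, 0.7, 16.0]
width: 0.0237
finger_force: 30.0
```

Emit:
servo_tool([
  [0,-0.03,0,0,0,0,15],
  [0,-0.07,0,0,0,0,15],
  [0,-0.11,0,0,0,0,15],
  [0,-0.15,0,0,0,0,15],
  [0,-0.19,0,0,0,0,15],
  [0,-0.23,0,0,0,0,15],
  [0,-0.27,0,0,0,0,15],
])

```text
time: 19.55
tool_pos: [0.4765, -0.2507, 0.1152]
ee_rot: [3.134, -0.005, 0.082]
wrist_force: [-5.0, -1.1, 14.5]
width: 0.0236
finger_force: 30.0
```

Emit:
servo_tool([
  [0,-0.04,0,0,0,0,15],
  [0,-0.08,0,0,0,0,15],
  [0,-0.12,-0.001,0,0,0,15],
  [0,-0.16,-0.002,0,0,0,15],
  [0,-0.2,-0.002,0,0,0,15],
  [0,-0.24,-0.002,0,0,0,15],
  [0,-0.28,-0.002,0,0,0,15],
])

```text
time: 20.13
tool_pos: [0.4742, -0.2225, 0.115]
ee_rot: [3.135, -0.004, 0.082]
wrist_force: [-2.9, -0.8, 14.5]
width: 0.0239
finger_force: 30.0
```

Emit:
servo_tool([
  [0,-0.04,0,0,0,0,15],
  [0,-0.08,0,0,0,0,15],
  [0,-0.12,0.002,0,0,0,15],
  [0,-0.16,0.002,0,0,0,15],
  [0,-0.2,0.002,0,0,0,15],
  [0,-0.24,0.002,0,0,0,15],
  [0,-0.28,0.002,0,0,0,15],
])

```text
time: 20.72
tool_pos: [0.4719, -0.1944, 0.1147]
ee_rot: [3.135, -0.004, 0.082]
wrist_force: [-3.5, -1.5, 12.9]
width: 0.024
finger_force: 30.0
```

Emit:
servo_tool([
  [0,-0.04,0,0,0,0,15],
  [0,-0.08,0,0,0,0,15],
  [0,-0.12,0,0,0,0,15],
  [0,-0.16,0,0,0,0,15],
  [0,-0.2,0,0,0,0,15],
  [0,-0.24,0,0,0,0,15],
  [0,-0.28,0,0,0,0,15],
])

```text
time: 21.3
tool_pos: [0.4696, -0.1663, 0.1144]
ee_rot: [3.136, -0.004, 0.082]
wrist_force: [-3.6, -0.6, 13.6]
width: 0.024
finger_force: 30.0
```

Emit:
servo_tool([
  [0,-0.04,0,0,0,0,15],
  [0,-0.08,0,0,0,0,15],
  [0,-0.12,0,0,0,0,15],
  [0,-0.16,0,0,0,0,15],
  [0,-0.16,0,0,0,0,15],
])

```text
time: 21.72
tool_pos: [0.4682, -0.1495, 0.1143]
ee_rot: [3.137, -0.004, 0.083]
wrist_force: [-3.8, 0.5, 13.6]
width: 0.0238
finger_force: 30.0
```

Emit:
servo_tool([
  [0,0,-0.1,0,0,0,15],
  [0,0,-0.35,0,0,0,15],
  [0,0,-0.65,0,0,0,15],
  [0,0,-0.9,0,0,0,15],
  [0,0,-1.0,0,0,0,15],
  [0,0,-1.0,0,0,0,15],
])

```text
time: 22.22
tool_pos: [0.4685, -0.1492, 0.2129]
ee_rot: [3.139, -0.006, 0.082]
wrist_force: [0.2, 0.2, -2.8]
width: 0.0237
finger_force: 30.0
```

Emit:
servo_tool([
  [0,-0.2,-0.2,0,0,0,15],
  [0,-0.55,-0.2,0,0,0,15],
  [0,-0.9,-0.2,0,0,0,15],
  [0,-0.9,-0.2,0,0,0,15],
  [0,-0.9,-0.2,0,0,0,15],
  [0,-0.9,-0.2,0,0,0,15],
])

```text
time: 22.72
tool_pos: [0.4589, -0.0589, 0.228]
ee_rot: [-3.141, 0.003, 0.083]
wrist_force: [-0.0, -0.6, -3.0]
width: 0.024
finger_force: 30.0
```

```bash
python3 - <<'E'
from h import *
o=robot.get_obs(); print(o["tool_pos"],o["ee_rot"],o["wrist_force"],o["time"])
c=cam("wrist"); im=robot.snapshot("wrist")[:,:,::-1]; t=robot.snapshot("top")[:,:,::-1]
cv2.imwrite("pics/w5.png",im)
a=cv2.resize(t[155:225,370:495],None,fx=5,fy=4); b=cv2.resize(im[60:380,240:400],None,fx=1,fy=1)
out=np.zeros((600,640,3),np.uint8); out[:280,:625]=a; out[280:,:160]=b; out[280:480,160:640]=im[0:200,160:640]
cv2.imwrite("pics/m5.png",out)
E
```

```text
[ 0.45892568 -0.05889691  0.22802492] [-3.14139837e+00  2.99089165e-03  8.28248766e-02] [-2.75838463e-03 -6.21145266e-01 -2.98517602e+00] 22.7167
```

View pics/m5.png

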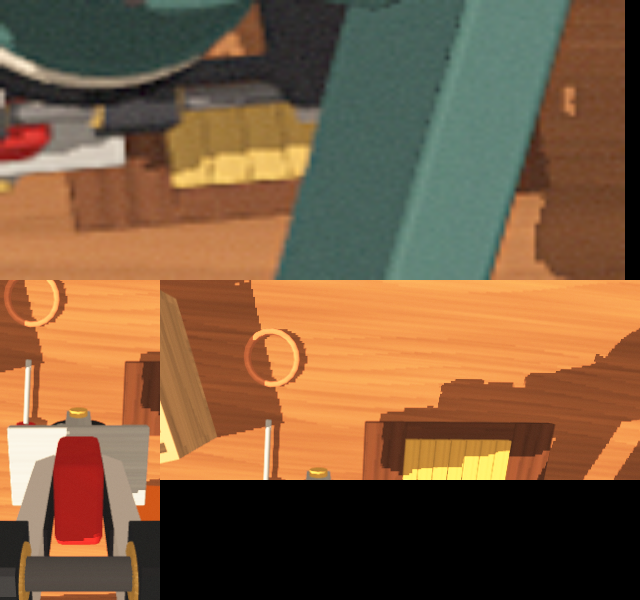

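Roller hangs straight in the grip. The strips look level, and on both passes the wheel height was linear from wood to wood, so they are flush. Return it to the case.

Emit:
servo_tool([
  [0.09,-0.25,0,0,0,0,15],
  [0.18,-0.5,0,0,0,0,15],
  [0.283,-0.752,0,0,0,0,15],
])

```text
time: 23.07
tool_pos: [0.4818, 0.0177, 0.2294]
ee_rot: [3.141, 0.001, 0.079]
wrist_force: [1.2, -0.4, -3.2]
width: 0.024
finger_force: 30.0
```

Emit:
servo_tool([
  [0.09,-0.25,0,0,0,0,15],
  [0.18,-0.5,0,0,0,0,15],
  [0.283,-0.752,0,0,0,0,15],
])

```text
time: 23.32
tool_pos: [0.504, 0.0956, 0.2293]
ee_rot: [3.141, 0.001, 0.08]
wrist_force: [0.1, 0.3, -2.3]
width: 0.0238
finger_force: 30.0
```

Emit:
servo_tool([
  [0.09,-0.25,0,0,0,-0.05,15],
  [0.18,-0.5,0,0,0,-0.1,15],
  [0.283,-0.752,0,0,0,-0.155,15],
  [0.283,-0.752,0,0,0,-0.155,15],
  [0.283,-0.752,0,0,0,-0.155,15],
  [0.283,-0.752,0,0,0,-0.155,15],
  [0.283,-0.752,0,0,0,-0.155,15],
  [0.283,-0.752,0,0,0,-0.155,15],
])

```text
time: 23.98
tool_pos: [0.5257, 0.1716, 0.23]
ee_rot: [3.141, 0.0, 0.323]
wrist_force: [0.4, 0.5, -2.4]
width: 0.0235
finger_force: 30.0
```

```bash
python3 - <<'E'
from h import *
o=robot.get_obs(); print(o["tool_pos"],o["ee_rot"],o["wrist_force"],o["time"])
t=np.array([.5249,.1732,.0828])-o["tool_pos"]
print("shift",R.from_euler("xyz",o["ee_rot"]).inv().apply(t))
c=cam("wrist"); im=robot.snapshot("wrist")[:,:,::-1]
w=cv2.imread("pics/w3.png")[:220]
cv2.imwrite("pics/w6.png",np.vstack([w,im[180:]]))
h=lambda q:cv2.cvtColor(np.ascontiguousarray(q),cv2.COLOR_BGR2HSV)
for q in (w,im[180:]):
    s=h(q); m=((s[...,0]<6)|(s[...,0]>174))&(s[...,1]>170)&(s[...,2]>80); m[:,:270]=0;m[:,370:]=0
    p=np.argwhere(m)[:,::-1].astype(np.float32); print(cv2.minAreaRect(p),p.min(0),p.max(0))
E
```

```text
[0.52565321 0.17163318 0.22995182] [3.14121370e+00 1.65655468e-04 3.23440035e-01] [ 0.35459508  0.53113759 -2.35766542] 23.9833
shift [-0.00019179 -0.00178073  0.14715119]
((318.0, 90.5), (107.0, 50.0), 90.0) [293.  37.] [343. 144.]
((318.0, 90.5), (107.0, 50.0), 90.0) [293.  37.] [343. 144.]
```

The grip's image in the hand is identical to before (no slip). Lower it to the rack.

Emit:
servo_tool([
  [0,-0.018,0.1,0,0,0,15],
  [0,-0.018,0.3,0,0,0,15],
  [0,-0.018,0.55,0,0,0,15],
  [0,-0.018,0.8,0,0,0,15],
  [0,-0.018,1.0,0,0,0,15],
  [0,-0.018,1.0,0,0,0,15],
  [0,-0.018,1.0,0,0,0,15],
])

```text
time: 24.62
tool_pos: [0.5238, 0.1742, 0.1283]
ee_rot: [-3.141, 0.004, 0.325]
wrist_force: [0.2, -0.7, -2.3]
width: 0.0236
finger_force: 30.0
```

Emit:
servo_tool([
  [0,0,0.1,0,0,0,15],
  [0,0,0.2,0,0,0,15],
  [0,0,0.3,0,0,0,15],
  [0,0,0.38,0,0,0,15],
  [0,0,0.43,0,0,0,15],
  [0,0,0.45,0,0,0,15],
  [0,0,0.45,0,0,0,15],
  [0,0,0.45,0,0,0,15],
])

```text
time: 25.28
tool_pos: [0.5252, 0.1747, 0.0851]
ee_rot: [3.141, -0.0, 0.326]
wrist_force: [-0.3, -0.7, -1.7]
width: 0.0242
finger_force: 30.0
```

Emit:
servo_tool([
  [0,0,0.01,0,0,0,15],
  [0,0,0.02,0,0,0,15],
  [0,0,0.02,0,0,0,15],
  [0,0,0.02,0,0,0,15],
])

```text
time: 25.62
tool_pos: [0.5251, 0.1747, 0.0831]
ee_rot: [3.141, -0.0, 0.326]
wrist_force: [-0.3, 0.3, -2.8]
width: 0.0241
finger_force: 30.0
```

Emit:
servo_tool([
  [0,0,0.005,0,0,0,15],
  [0,0,0.01,0,0,0,15],
  [0,0,0.01,0,0,0,15],
])

```text
time: 25.87
tool_pos: [0.5253, 0.1747, 0.0828]
ee_rot: [3.141, -0.001, 0.326]
wrist_force: [-0.2, -0.6, 0.7]
width: 0.024
finger_force: 30.0
```

Resting on the rails. Release and withdraw.

Emit:
servo_tool([
  [0,0,0,0,0,0,30],
  [0,0,0,0,0,0,40],
  [0,0,0,0,0,0,56],
  [0,0,0,0,0,0,56],
  [0,0,0,0,0,0,56],
  [0,0,0,0,0,0,56],
  [0,0,-0.2,0,0,0,56],
  [0,0,-0.5,0,0,0,56],
  [0,0,-0.8,0,0,0,56],
  [0,0,-1.0,0,0,0,56],
  [0,0,-1.0,0,0,0,56],
])

```text
time: 26.78
tool_pos: [0.5278, 0.1753, 0.1881]
ee_rot: [3.14, -0.011, 0.326]
wrist_force: [1.2, -0.7, 0.3]
width: 0.056
finger_force: 0.0
```

Emit:
servo_tool([
  [0,0,-0.3,0,0,0,56],
  [0,0,-0.6,0,0,0,56],
  [-0.2,0,-1.0,0,0,0,56],
  [-0.5,0,-1.0,0,0,0,56],
  [-0.5,0,-1.0,0,0,0,56],
  [-0.5,0,-1.0,0,0,0,56],
])

```text
time: 27.28
tool_pos: [0.477, 0.1585, 0.2818]
ee_rot: [3.141, -0.001, 0.326]
wrist_force: [0.6, 0.2, -1.5]
width: 0.056
finger_force: 0.0
```

```bash
python3 - <<'E'
from h import *
o=robot.get_obs(); print(o["tool_pos"],o["ee_rot"],o["wrist_force"],o["time"])
c=cam("wrist"); im=robot.snapshot("wrist")[:,:,::-1].copy(); cv2.imwrite("pics/w7.png",im)
s=cv2.cvtColor(im,cv2.COLOR_BGR2HSV); m=((s[...,0]<6)|(s[...,0]>174))&(s[...,1]>170)&(s[...,2]>80); m[200:]=0;m[:,:250]=0;m[:,380:]=0
p=np.argwhere(m)[:,::-1].astype(np.float32); r=cv2.minAreaRect(p); g=ray(c,[r[0]],.104)[0,:2]; a=.2904; d=g-[.5106,.1723]
print(r,g,"in case",d@[np.cos(a),np.sin(a)],d@[-np.sin(a),np.cos(a)])
E
```

```text
[0.47703554 0.15853467 0.28181804] [ 3.14142791e+00 -9.13875982e-04  3.25697817e-01] [ 0.6233373   0.20916008 -1.45147559] 27.2833
((318.0, 135.0), (44.0, 22.0), 90.0) [0.52387982 0.17377418] in case 0.013145894016816458 -0.0023900317662179224
```

View pics/w7.png

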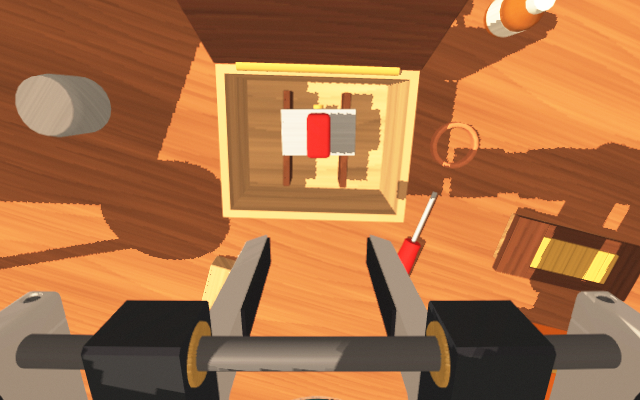

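The roller hangs level across both rails, with its grip at (318,135). The lid stands open, the strips look even at (575,258), and the arm touches nothing. Handing in.

```bash
python3 -c "
from bench import robot
print(robot.close_job())"
```

```text
the job is handed in; nothing more can be done
None
```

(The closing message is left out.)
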